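# Tighten the fixture's ring nut with the tommy bar

### The arm

A 7-joint arm with a two-finger parallel gripper is mounted at the origin on the work surface. World frame = base frame: x ahead of the robot, y to its left, z up, the work surface at z = 0. Lengths are in m, angles in rad, forces in N, time in s.
With the tool pointing down it reaches from about 0.4 to 0.85 m from the base axis. Payload 4.5 kg.
Tool frame: the origin (TCP) lies at the very end of the fingers, on their centre line; the grasp point (between the pads) lies 19 mm behind it; z points along the fingers, y is the line along which they close (so a half turn about z gives the same grasp; the last joint's range is limited). The gripper opens to 88 mm and grips with 3 to 60 N. Pads are 18 mm wide; open, the fingers measure 123 mm over their backs; the gripper's body (75 mm by 187 mm) begins 45 mm behind the grasp point.
Start: joints at [-1.307, 0.689, -0.195, 1.565, 0.157, 0.902, -0.215], TCP at [0.142, 0.609, 0.239] pointing down, gripper open.
Joint ranges: [-3.01, 3.01], [-0.46, 2.08], [-1.47, 1.51], [0.13, 2.56], [-1, 4.14], [0.04, 2.09], [-2.66, 2.66]. Speed limits (rad/s): [2.57, 2.57, 3.14, 3.14, 3.14, 3.14, 3.14].

### API

Orientations are given as a unit quaternion [x, y, z, w].
In Python, from plant import r gives the robot as it stands. The module is installed in compiled form; this text tells all that it offers.
- The arm moves only by the tool step_arm, never from a script. Its argument "increments" is a list of rows, each a list of 2 entries, a list of its own where there are three numbers: the shift along the world's x, y, z in cm, then the turn, a rotation vector about the world's x, y, z in degrees. A call has exactly 10 rows; each row shifts and turns the commanded pose from where the row before left it; what a row does not reach is not made up. A row lasts 1/10 s, in which the tool goes at most 50 mm and 8.59 degrees, less where a joint would pass 70% of its speed; a pose out of reach is approached as far as the arm can. A call is refused whole if a number of a shift passes 5 or a number of a turn 8.59, either way. A call with a gripper value outside its range is refused whole. "fingers" is the opening, from 0 (shut) to 1 (fully open), set as the call begins (left out, the last holds). The fingers move at their own pace and stop on an object; "grip_force" is the grip in N (left out, the last holds). Time passes only in rows, so rows that do not move let the fingers close, or fill a call up. It gives the time, the measured TCP pose, the force, the opening and the grip force at its end, in the units of the state.
- r.get_state(): the state, without advancing time (a new reading comes with each control period).
- r.snapshot(name): name is "scene" or "top" or "wrist"; returns (picture, depth): 420x560x3 uint8, red, green, blue; 420x560 float32, m along the optical axis (not along the pixel's ray), 0 where there is no reading.
- r.calibration(name): a dict with "fov_y" (degrees; the focal length in pixels is half the picture's height over the tangent of half this angle, whatever the lens; pixels are square), "cx", "cy" (the principal point, pixels), "R" (3x3) and "t" (3): a world point X has camera coordinates R X + t. Camera axes: x right, y down, z forward; pixel columns grow to the right and rows downward; lengths in m; the calibration is good to about 2 mm. A picture is of the moment at which its call begins: read the wrist's pose just before it. calibration takes no time and is no camera call; for the wrist camera it gives the pose at the moment of the call.
- r.finish_job(): hands the job in; it is judged then, once.
The state is a dict: "clock": time; "q": joint angles; "qd": joint speeds; "joint_torque": joint torques, N m; "tool_pos": TCP position; "eef_rot": TCP orientation; "contact_force": force on the tool from outside, world axes, zero at the start; "moment": the same for the moment, N m; "opening": opening from 0.0 (shut) to 1.0 (fully open); "finger_force": force on a finger pad.
Only numpy, scipy, OpenCV 4.12 (cv2) and the standard library are available. Lean on these libraries where they do the work, as an engineer would, in place of code of your own. Each camera call takes 0.05 s, during which the arm holds its last target. There are 200 camera calls.

### The job

Take the red-handled tommy bar from its blue rest and use it, not the fingers, in the holes of the fixture's steel collar to turn the collar clockwise (seen from above), moving the bar to the next hole whenever a guard post ends the swing, until the collar comes up tight, about three times as hard to turn as it was before; do not force it beyond that. Then lay the bar back in its rest the way it lay and let go. Leave the orange bin, the loose black unit and the amber jar where they are.

Things in the scene. Friction and masses are not known exactly. Their poses are not given: they have to be found in the camera images.
- bar: loose tommy bar, 140 mm long, about 0.14 kg: round steel shank 8 mm diameter, 55 mm long, round-nosed, in a red square handle 14 x 14 mm, 85 mm long. Origin on the bar's axis 78 mm behind the nose end, 23 mm behind the handle's front end, near the balance point: grip it here, across, from above. x axis along the bar towards the nose, z up as it lies
- bar_tip (a point): end of the bar's round nose, on its axis
- rest: fixed blue rest, 124 x 50 mm, base 8 mm thick. Origin under its middle, x along it. Two saddles 10 mm long at x = -45 and +45 mm with open-topped notches 18 mm wide (walls up to z = 46 mm) carry handle and shank: the bar lies level in them along x, nose towards +x, its origin 42 mm above the rest's origin and within 8 mm of it along x. 80 mm is free between the saddles
- fixture: assembly fixture bolted to the bench. Origin on the bench under the collar's axis; a nest with a black unit stands towards its +x, the side to work from is -x. Base plate 170 x 160 x 12 mm; under the collar a grey cup 104 mm diameter, top at z = 77.5 mm; a threaded stud 26 mm diameter rises through the collar to z = 118 mm
- post_a (a point): top of the guard post on the fixture's +y side, one of two red-tipped posts, 10 mm diameter, 108 mm tall, 68 mm from the collar's axis at 60 degrees either side of the fixture's -x direction; a bar in a hole can swing only between them, to about 50 degrees either side of -x
- post_b (a point): top of the other guard post, on the fixture's -y side
- collar: threaded steel collar (ring nut), 92 mm diameter, 24 mm tall, round the fixture's stud. Origin on its vertical axis at the height of its holes, 91 mm above the bench. Six level radial holes, 10.5 mm wide and high, 28 mm deep (radius 46 to 18 mm), every 60 degrees, the first along the collar's own +x; a yellow stripe on the top marks each. Tightens clockwise from above; its height stays
- hole0 (a point): mouth of the first hole. Turning: the collar takes about 0.2 N m and stays where it is left, until after about 105 to 155 degrees, an angle not visible or known beforehand, it comes up on a spring washer in the cup; from there the torque rises by 3.5 N m per radian
- collar_top (a point): centre of the collar's top face. Tight is a total torque about the collar's axis of about 0.6 N m, three times the free 0.2 while turning (0.45 to 1.5 N m accepted, more is overtightened); standing still it reads up to 0.4 N m less; the push needed depends on how the bar is held. Eased off, the collar springs back up to about 0.3 rad and then stays tight by itself; do not push it back further
- bin: loose orange open parts bin 130 x 100 x 50 mm, origin under its middle; leave alone
- unit: loose black open unit 130 x 100 x 32 mm with a green circuit board, on a white foam sheet 12 mm thick; origin under its middle; leave alone
- pot: loose amber jar with a white lid, 56 mm diameter, 70 mm tall, origin under its middle; leave alone
Mind the look-alikes: they are no part of the job. There is more than one size of the bar; the job needs the largest.

How it is judged:
By the outcome, as a careful person would: the job done as asked, in the order asked, and still so for the second after the job is handed in, with the robot touching nothing.
It also fails if it takes over 72 s, if anything falls off the work surface, if the arm or the gripper's body presses on something with over 40 N, if the wrist force passes 120 N, or if a joint passes its speed limit or range.

## Working session

There is one attempt and no reset: what is moved stays moved. The work goes in short steps, Python scripts to look and compute and a tool call to move; the robot and the scene stay as the last step left them, time stands still between calls to the robot, and variables do not carry over. Pictures are saved under pics/ and viewed, at most 10 in all, crops included, and the job is handed in when it is done.

Besides the shell and the picture viewer there is one more tool, called as a command line: name --argument value ..., lists and objects as JSON in quotes. step_arm: Moves the arm, as the interface text tells. Its arguments: {"type":"object","properties":{"increments":{"type":"array","items":{"type":"array"}},"fingers":{"type":"number"},"grip_force":{"type":"number"}},"required":["increments"]}

```bash
ls; mkdir -p pics; cat > h.py <<'E'
import numpy as np, cv2
from plant import r
def cam(n):
    c=r.calibration(n); f=210/np.tan(np.radians(c['fov_y'])/2)
    return c,f
def pts(c,f,d):
    v,u=np.mgrid[0:420,0:560]
    P=np.stack([(u-c['cx'])/f*d,(v-c['cy'])/f*d,d],-1)
    return (P-np.array(c['t']))@np.array(c['R'])
def ray(c,f,u,v,z):
    R=np.array(c['R']);o=-R.T@np.array(c['t']);d=R.T@np.array([(u-c['cx'])/f,(v-c['cy'])/f,1])
    return o+d*(z-o[2])/d[2]
def proj(c,f,X):
    p=np.array(c['R'])@np.array(X)+np.array(c['t']);return p[0]/p[2]*f+c['cx'],p[1]/p[2]*f+c['cy']
def snap(n,name):
    c,f=cam(n);p,d=r.snapshot(n);cv2.imwrite('pics/%s.png'%name,p[:,:,::-1]);np.savez('pics/%s.npz'%name,p=p,d=d,R=c['R'],t=c['t'],f=f,cx=c['cx'],cy=c['cy'])
    return p,d,c,f
E
python3 - <<'E'
from h import *
for n in ('top','scene'):
    p,d,c,f=snap(n,n+'0'); print(n,f,c['cx'],c['cy'],np.round(-np.array(c['R']).T@np.array(c['t']),3))
    print(np.round(c['R'],3).tolist())
a=cv2.imread('pics/top0.png');cv2.imwrite('pics/top0b.png',cv2.resize(a,(800,600)))
print(r.get_state())
E
```

```text
pics
top 512.4052046241794 274.4571658274299 209.72292458669068 [0.31  0.027 1.397]
[[0.022, -1.0, 0.019], [-0.98, -0.026, -0.196], [0.196, -0.014, -0.98]]
scene 451.664660070377 281.7877972962978 204.3080867165284 [ 1.311 -0.047  0.891]
[[0.081, 0.997, 0.003], [0.735, -0.058, -0.675], [-0.673, 0.057, -0.737]]
{'clock': 0.1, 'q': array([-1.30718866,  0.68989329, -0.19455472,  1.566207  ,  0.15728355,
        0.9024526 , -0.21511427]), 'qd': array([ 0.00136326, -0.00120537,  0.00114433, -0.00138896, -0.00075443,
        0.00027905,  0.00149462]), 'joint_torque': array([-2.12419080e-03, -5.28501642e+01, -1.27100017e+00, -1.53837508e+01,
       -5.25485259e-02,  1.93707878e-03,  5.82785037e-05]), 'tool_pos': array([0.14226245, 0.6080417 , 0.23800414]), 'eef_rot': array([ 1.14614116e-01,  9.93409779e-01, -7.83284324e-04, -5.37523646e-05]), 'contact_force': array([0.00535243, 0.34918816, 0.17447567]), 'moment': array([-0.01692515, -0.00658886, -0.01685363]), 'finger_force': 0.0, 'opening': 0.9971220239844677}
```

View pics/top0b.png

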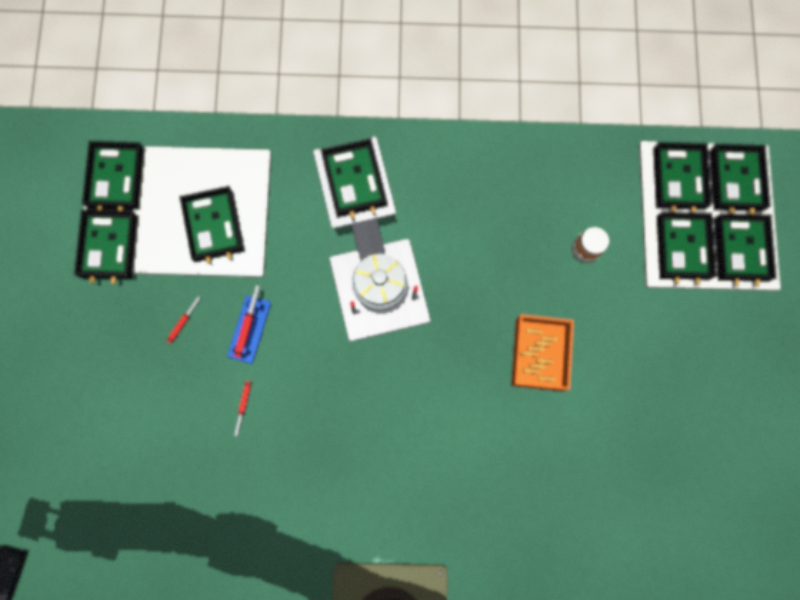

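View pics/scene0.png

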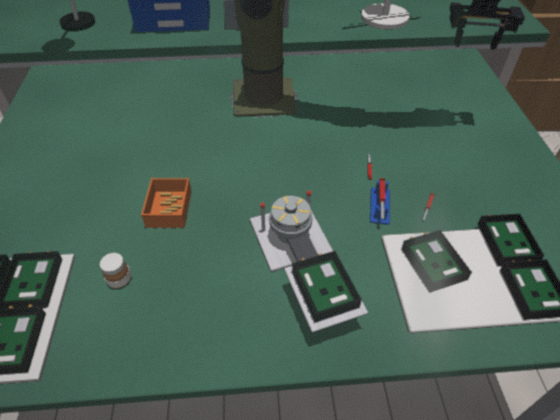

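The top view (800x600) shows the three bar candidates: one in the blue rest at (248,322), and loose small ones at (183,320) and (243,407). The one in the rest is the largest. The collar is at (380,280), with red post tips at (353,306) and (415,290). The bin is at (543,352), the jar at (592,245) and the unit at (212,223).

```bash
cat > m.py <<'E'
from h import *
z=np.load('pics/top0.npz');p,d=z['p'],z['d'];c={k:z[k] for k in('R','t','cx','cy')};f=float(z['f'])
W=pts(c,f,d)
hsv=cv2.cvtColor(p,cv2.COLOR_RGB2HSV);H,S,V=[hsv[...,i].astype(int) for i in range(3)]
def comps(m,name,mn=4):
    n,l,st,ce=cv2.connectedComponentsWithStats(m.astype(np.uint8))
    for i in range(1,n):
        if st[i,4]>=mn:
            q=W[l==i];(cc,wh,an)=cv2.minAreaRect(np.argwhere(l==i)[:,::-1].astype(np.float32))
            print(name,st[i,4],np.round(ce[i],1),'wh',np.round(wh,1),round(an,1),'med',np.round(np.median(q,0),3),'z',np.round(np.percentile(q[:,2],[5,95]),3))
red=((H<6)|(H>172))&(S>150)&(V>90)
comps(red,'red');comps((H>105)&(H<125)&(S>120)&(V>60),'blue',50);comps((H>20)&(H<35)&(S>60)&(V>150),'yel',5)
comps((H>5)&(H<18)&(S>180)&(V>150),'orange',100)
m=(abs(W[...,2]-.103)<.006)&(abs(W[...,1]-.0)<.2)&(W[...,0]>.4)
q=W[m];print('collar top',m.sum(),q.mean(0),q.min(0),q.max(0))
m=(abs(W[...,2]-.118)<.004)&(abs(W[...,1])<.2)&(W[...,0]>.4)
q=W[m];print('stud',m.sum(),q.mean(0))
a=p[180:280,140:320];cv2.imwrite('pics/crop1.png',cv2.resize(a,None,fx=4.4,fy=4.4,interpolation=cv2.INTER_CUBIC)[:,:,::-1])
E
python3 m.py
```

```text
red 80 [124.2 229.4] wh [ 3.6 20.8] 33.7 med [0.523 0.415 0.01 ] z [0.005 0.015]
red 135 [170.3 234.1] wh [ 4.9 29.1] 17.4 med [0.508 0.282 0.048] z [0.043 0.054]
red 71 [170.9 278.4] wh [ 3.4 20.6] 14.0 med [0.392 0.281 0.01 ] z [0.005 0.014]
blue 127 [167.2 227.4] wh [ 4.1 44.4] 16.4 med [0.533 0.3   0.009] z [0.003 0.047]
blue 376 [178.7 231. ] wh [11.1 45.2] 18.4 med [0.522 0.267 0.008] z [0.003 0.039]
yel 22 [262.4 182.5] wh [9.5 1.9] 76.0 med [0.641 0.043 0.103] z [0.101 0.105]
yel 18 [273.6 186.4] wh [1.4 9.2] 45.0 med [0.63  0.014 0.103] z [0.098 0.301]
yel 22 [254.1 191. ] wh [9.5 2.2] 14.0 med [0.617 0.063 0.104] z [0.099 0.109]
yel 20 [277.  197.5] wh [10.4  1.6] 18.4 med [0.602 0.003 0.104] z [0.1   0.107]
yel 20 [256.2 202.8] wh [1.4 9.2] 45.0 med [0.585 0.057 0.104] z [0.1   0.106]
yel 21 [268.3 206.3] wh [9.2 1.9] 76.0 med [0.579 0.025 0.103] z [0.097 0.106]
orange 1253 [379.1 247.4] wh [37.5 48.7] 4.1 med [ 0.49  -0.284  0.005] z [-0.     0.051]
collar top 1046 [0.64269382 0.04213823 0.10235338] [ 0.5561378  -0.03645317  0.09701084] [0.87985959 0.14831308 0.1088318 ]
stud 69 [0.60937902 0.03306237 0.11785482]
```

View pics/crop1.png

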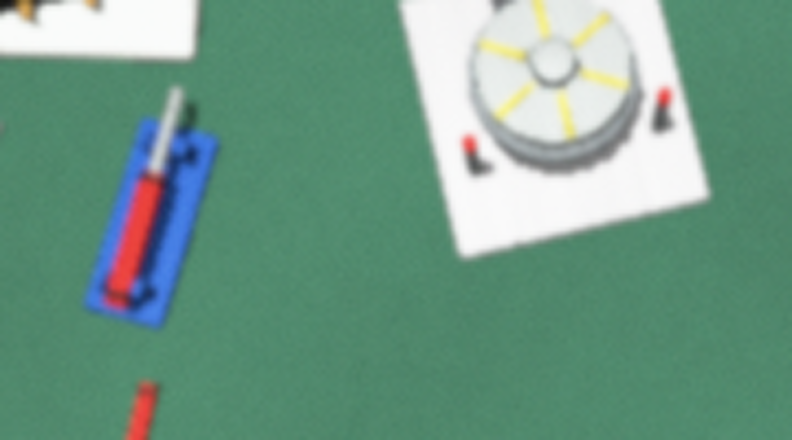

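The crop confirms it: the largest bar lies in the blue rest, red handle at crop (130,240) and nose at (177,90). The two loose bars are about 30% shorter. The collar is at (553,60), and its posts are at (470,145) and (663,97). I'll go above the rest next.

step_arm --increments '[[[3.6,-3.2,-0.1],[0,0,0]],[[3.6,-3.2,-0.1],[0,0,0]],[[3.6,-3.2,-0.1],[0,0,0]],[[3.6,-3.2,-0.1],[0,0,0]],[[3.6,-3.2,-0.1],[0,0,0]],[[3.6,-3.2,-0.1],[0,0,0]],[[3.6,-3.2,-0.1],[0,0,0]],[[3.6,-3.2,-0.1],[0,0,0]],[[3.6,-3.2,-0.1],[0,0,0]],[[3.6,-3.2,-0.1],[0,0,0]]]' --fingers 1

```text
clock: 1.1
tool_pos: [0.5034, 0.2869, 0.2284]
eef_rot: [0.115, 0.993, -0.0, -0.0]
contact_force: [1.1, -0.7, 0.7]
opening: 0.999
finger_force: 0.0
```

```bash
python3 - <<'E'
from h import *
p,d,c,f=snap('wrist','w1');s=r.get_state();print(s['clock'],s['tool_pos'],s['q'],f,np.round(c['R'],3).tolist(),-np.array(c['R']).T@c['t'])
cv2.imwrite('pics/w1b.png',cv2.resize(p,(800,600))[:,:,::-1])
E
```

```text
1.15 [0.51146829 0.27747463 0.22796385] [-0.44035024  0.64719478 -0.23976135  1.71141838  0.21175322  0.80801448
  0.54746613] 364.99501827865424 [[0.227, 0.974, -0.0], [0.928, -0.217, 0.303], [0.295, -0.069, -0.953]] [0.42728355 0.30481965 0.374565  ]
```

View pics/w1b.png

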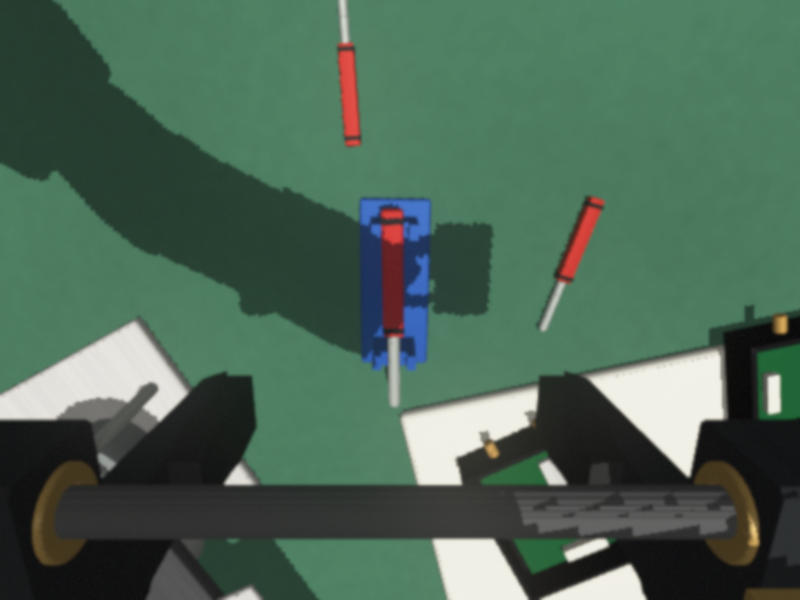

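The wrist view shows the largest bar in the rest: handle from (392,210) to (393,335), nose at (394,405). It lies nearly straight along the tool's x axis. I'll take a still shot and measure from that.

```bash
python3 - <<'E'
from h import *
p,d,c,f=snap('wrist','w2');s=r.get_state();print(s['clock'],s['tool_pos'])
hsv=cv2.cvtColor(p,cv2.COLOR_RGB2HSV);H,S,V=[hsv[...,i].astype(int) for i in range(3)]
red=((H<7)|(H>170))&(S>130)&(V>50)
n,l,st,ce=cv2.connectedComponentsWithStats(red.astype(np.uint8))
for i in range(1,n):
    if st[i,4]>100:
        y,x=np.where(l==i); P=np.array([ray(c,f,u,v,.0485) for u,v in zip(x,y)])[:,:2]
        (cc,wh,an)=cv2.minAreaRect((P*1000).astype(np.float32)); k=cv2.fitLine((P*1000).astype(np.float32),cv2.DIST_L2,0,.01,.01).ravel()
        print(st[i],cc,wh,'dir',np.degrees(np.arctan2(k[1],k[0])),np.round(k,3),np.median(d[l==i]))
W=pts(c,f,d)
print('nose px',ray(c,f,394*.7,405*.7,.042),W[int(395*.7),int(394*.7)],'handle tops',[np.round(W[v,275],4) for v in(165,185,200,220)])
bl=(H>105)&(H<125)&(S>120)&(V>25)
y,x=np.where(bl&(abs(W[...,2]-.008)<.005)); P=W[y,x,:2]; R=cv2.minAreaRect((P*1000).astype(np.float32));print('rest',R)
E
```

```text
1.2 [0.50846607 0.28029344 0.22790887]
[244  21  15  62 671] (397.9146728515625, 283.06866455078125) (8.934410095214844, 46.41522216796875) dir -10.231165 [ 9.84000e-01 -1.78000e-01  3.97533e+02  2.83184e+02] 0.33392072
[401 130  30  53 622] (515.2432250976562, 402.5002136230469) (10.607110977172852, 46.83937072753906) dir -30.043327 [ 8.66000e-01 -5.01000e-01  5.14805e+02  4.02780e+02] 0.36278635
[275 133  16   8 102] (470.21099853515625, 292.1911315917969) (13.179681777954102, 6.046559810638428) dir 75.2353 [2.55000e-01 9.67000e-01 4.70265e+02 2.92009e+02] 0.3198758
[ 276  144   15   75 1040] (510.203125, 283.0506286621094) (12.607856750488281, 69.12922668457031) dir -12.648172 [ 9.76000e-01 -2.19000e-01  5.08524e+02  2.83779e+02] 0.33124685
[ 65 304  11  16 121] (590.4979858398438, 37.6719970703125) (10.177240371704102, 18.839872360229492) dir -36.109146 [  0.808  -0.589 588.939  38.067] 0.30802357
nose px [0.61279024 0.25071174 0.042     ] [0.62542587 0.24632537 0.00075477] handle tops [array([0.5002, 0.2776, 0.0091]), array([0.5203, 0.2726, 0.009 ]), array([0.536 , 0.2686, 0.0081]), array([0.5573, 0.2634, 0.0085])]
rest ((525.8807373046875, 280.858642578125), (49.09405517578125, 123.03627014160156), 76.29060363769531)
```

step_arm --increments '[[[0.5,-0.2,-2.3],[0,0,0]],[[0.5,-0.2,-2.3],[0,0,0]],[[0.5,-0.2,-2.3],[0,0,0]],[[0.5,-0.2,-2.3],[0,0,0]],[[0.5,-0.1,-2.3],[0,0,0]],[[0,0,0],[0,0,0]],[[0,0,0],[0,0,0]],[[0,0,0],[0,0,0]],[[0,0,0],[0,0,0]],[[0,0,0],[0,0,0]]]'

```text
clock: 2.2
tool_pos: [0.5276, 0.28, 0.1148]
eef_rot: [0.115, 0.993, 0.001, 0.001]
contact_force: [0.0, 0.3, -0.3]
opening: 1.0
finger_force: 0.0
```

```bash
python3 - <<'E'
from h import *
p,d,c,f=snap('wrist','w3');s=r.get_state();print(s['clock'],s['tool_pos'],s['q'])
cv2.imwrite('pics/w3b.png',cv2.resize(p,(560,420))[:,:,::-1])
hsv=cv2.cvtColor(p,cv2.COLOR_RGB2HSV);H,S,V=[hsv[...,i].astype(int) for i in range(3)]
red=((H<7)|(H>170))&(S>130)&(V>40)
n,l,st,ce=cv2.connectedComponentsWithStats(red.astype(np.uint8))
for i in range(1,n):
    if st[i,4]>100:
        y,x=np.where(l==i); P=np.array([ray(c,f,u,v,.0485) for u,v in zip(x,y)])[:,:2]
        (cc,wh,an)=cv2.minAreaRect((P*1000).astype(np.float32)); k=cv2.fitLine((P*1000).astype(np.float32),cv2.DIST_L2,0,.01,.01).ravel()
        print(st[i],cc,wh,an,'dir',np.degrees(np.arctan2(k[1],k[0])))
W=pts(c,f,d)
bl=(H>105)&(H<125)&(S>120)&(V>25)
y,x=np.where(bl&(abs(W[...,2]-.008)<.005)); P=W[y,x,:2]; R=cv2.minAreaRect((P*1000).astype(np.float32));print('rest',R)
E
```

```text
2.25 [0.52757481 0.27989327 0.11457195] [-0.44838372  0.82164159 -0.20469316  1.75452312  0.2701007   0.59157221
  0.52657158]
[221   0  20  53 855] (411.7458190917969, 282.45538330078125) (8.688882827758789, 24.716224670410156) 80.31646728515625 dir -9.569586
[226  56  16   8 113] (427.7867736816406, 279.71282958984375) (8.142571449279785, 3.488877534866333) 76.87287902832031 dir 79.312996
[474 118  20   9 107] (490.8494873046875, 409.03948974609375) (11.261128425598145, 3.156313180923462) 59.77981185913086 dir 62.73277
[263 127  23  11 221] (470.0047607421875, 292.16400146484375) (12.581517219543457, 5.5929083824157715) 76.85836791992188 dir 75.59606
[ 441  126   49   75 1468] (512.8580322265625, 396.3575744628906) (11.608734130859375, 44.290157318115234) 60.10519790649414 dir -29.983683
[ 264  144   23  111 2364] (510.3351745605469, 283.3782653808594) (13.125466346740723, 69.11134338378906) 77.31890106201172 dir -12.3992605
rest ((525.6973266601562, 280.955322265625), (49.455387115478516, 123.12696075439453), 76.50396728515625)
```

View pics/w3b.png

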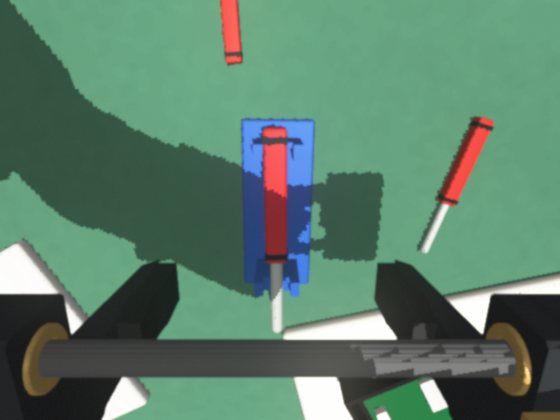

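The bar lies between the fingers: handle top at (275,130), front at (276,260), nose at (277,330). The TCP is over the bar's origin to within about 1.5 mm, so I'll go down and grip.

step_arm --increments '[[[0,-0.05,-2.0],[0,0,0]],[[0,0,-2.0],[0,0,0]],[[0,0,-2.0],[0,0,0]],[[0,0,-2.0],[0,0,0]],[[0,0,-1.2],[0,0,0]],[[0,0,0],[0,0,0]],[[0,0,0],[0,0,0]],[[0,0,0],[0,0,0]],[[0,0,0],[0,0,0]],[[0,0,0],[0,0,0]]]'

```text
clock: 3.25
tool_pos: [0.5278, 0.2793, 0.0225]
eef_rot: [0.115, 0.993, 0.0, 0.0]
contact_force: [-0.0, -0.7, -0.7]
opening: 0.998
finger_force: 0.0
```

step_arm --increments '[[[0,0,0],[0,0,0]],[[0,0,0],[0,0,0]],[[0,0,0],[0,0,0]],[[0,0,0],[0,0,0]],[[0,0,0],[0,0,0]],[[0,0,0],[0,0,0]],[[0,0,0],[0,0,0]],[[0,0,0],[0,0,0]],[[0,0,0],[0,0,0]],[[0,0,0],[0,0,0]]]' --fingers 0 --grip_force 45

```text
clock: 4.25
tool_pos: [0.5274, 0.2791, 0.0218]
eef_rot: [0.115, 0.993, 0.0, 0.0]
contact_force: [-0.5, -0.8, -0.8]
opening: 0.149
finger_force: 45.0
```

```bash
python3 - <<'E'
from h import *
s=r.get_state();print(s['clock'],s['tool_pos'],s['eef_rot'],s['opening'],s['finger_force'],s['contact_force'],s['moment'])
# fixture measurement from top0: posts
z=np.load('pics/top0.npz');p,d=z['p'],z['d'];c={k:z[k] for k in('R','t','cx','cy')};f=float(z['f'])
a=ray(c,f,246.8,212.8,.105);b=ray(c,f,290.5,201.8,.105);print('posts',a,b,np.linalg.norm(a-b))
# 60deg either side of -x: distance 2*68*sin60=117.8
m=(a+b)/2;v=(a-b)[:2];yaw=np.arctan2(v[1],v[0])-np.pi/2;print('yaw',np.degrees(yaw),'axis',m[:2]+.034*np.array([np.cos(yaw),np.sin(yaw)]))
hsv=cv2.cvtColor(p,cv2.COLOR_RGB2HSV);H,S,V=[hsv[...,i].astype(int) for i in range(3)]
n,l,st,ce=cv2.connectedComponentsWithStats(((H>20)&(H<35)&(S>60)&(V>150)).astype(np.uint8))
P=np.array([ray(c,f,*ce[i],.103)[:2] for i in range(1,n) if 15<st[i,4]<40]);o=P.mean(0);print('collar',o,np.degrees(np.arctan2(*(P-o).T[::-1])),np.linalg.norm(P-o,axis=1))
E
```

```text
4.25 [0.52737425 0.27912619 0.02175652] [1.14668962e-01 9.93403756e-01 7.77850195e-05 2.02541573e-05] 0.14936327404313354 45.00024005770683 [-0.45111417 -0.83786207 -0.75476043] [-0.02243627 -0.02971943 -0.06947774]
posts [0.55894728 0.07950854 0.105     ] [ 0.59079543 -0.03224673  0.105     ] 0.1162047607397701
yaw 15.906554545784319 axis [0.60756949 0.03294926]
collar [0.60904774 0.03336613] [  14.72511606  -44.00164026   74.306658   -103.53709283  135.11163831
 -164.46939862] [0.03258092 0.03038639 0.03036027 0.03142303 0.03237038 0.0324771 ]
```

step_arm --increments '[[[0,0,2.0],[0,0,0]],[[0,0,3.0],[0,0,0]],[[-0.6,-3.0,2.0],[0,0,3]],[[-0.6,-3.6,1.5],[0,0,4]],[[-0.7,-3.6,1.0],[0,0,4]],[[-0.7,-3.6,0.5],[0,0,4]],[[-0.7,-3.6,0],[0,0,4]],[[-0.6,-3.6,0],[0,0,4]],[[-0.6,-3.6,0],[0,0,3]],[[-0.6,-3.6,0],[0,0,2.5]]]'

```text
clock: 5.25
tool_pos: [0.4759, -0.0044, 0.1217]
eef_rot: [-0.134, 0.991, -0.0, -0.0]
contact_force: [1.1, 0.2, -1.9]
opening: 0.149
finger_force: 45.0
```

step_arm --increments '[[[0,0,0],[0,0,0]],[[0,0,0],[0,0,0]],[[0,0,0],[0,0,0]],[[0,0,0],[0,0,0]],[[0,0,0],[0,0,0]],[[0,0,0],[0,0,0]],[[0,0,0],[0,0,0]],[[0,0,0],[0,0,0]],[[0,0,0],[0,0,0]],[[0,0,0],[0,0,0]]]'

```text
clock: 6.25
tool_pos: [0.4763, -0.0029, 0.1217]
eef_rot: [-0.133, 0.991, 0.0, -0.0]
contact_force: [-0.3, -0.7, -0.6]
opening: 0.147
finger_force: 45.0
```

```bash
python3 - <<'E'
from h import *
p,d,c,f=snap('wrist','w4');s=r.get_state();print(s['clock'],s['tool_pos'],s['eef_rot'],s['q'])
cv2.imwrite('pics/w4b.png',cv2.resize(p,(800,600))[:,:,::-1])
for X in [(.609,.0334,.118),(.559,.0795,.108),(.591,-.032,.108)]: print(np.array(proj(c,f,X))/.7)
E
```

```text
6.3 [ 0.47636687 -0.00292824  0.12175812] [-1.33374679e-01  9.91065686e-01  3.45044844e-05  1.66307657e-05] [ 0.12093943  0.7206323  -0.33986078  2.1047205   0.58754786  0.40792211
  1.15088048]
[394.82131473 705.07457966]
[540.33602751 613.64808929]
[248.13562725 616.09713201]
```

View pics/w4b.png

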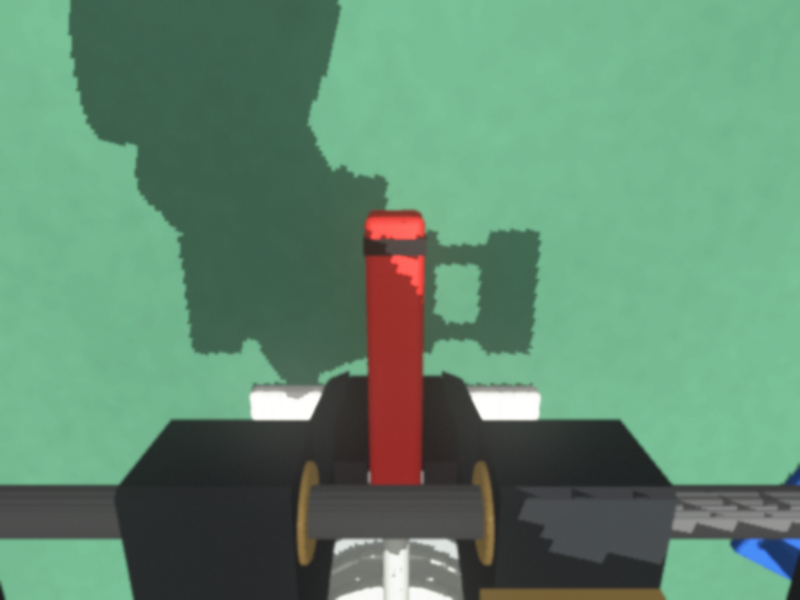

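The wrist view shows the handle square in the grip, straight at column 396 from row 215 to row 480. The collar itself is mostly hidden behind the gripper. I'll check bar against collar in the fixed cameras.

```bash
python3 - <<'E'
from h import *
p,d,c,f=snap('top','t2');p2,d2,c2,f2=snap('scene','s2')
a=p[160:250,200:320];b=p2[170:260,230:350]
cv2.imwrite('pics/ts.png',np.vstack([cv2.resize(x,(400,300),interpolation=cv2.INTER_CUBIC) for x in(a,b)])[:,:,::-1])
s=r.get_state();T=s['tool_pos'];u=np.array([np.cos(np.radians(15.33)),np.sin(np.radians(15.33)),0])
for nm,cc,ff,o in(('top',c,f,(200,160)),('scene',c2,f2,(230,170))):
    for X in(T+[0,0,.02]+.078*u,T+[0,0,.02]+.03*u,T+[0,0,.02]-.05*u,(.609,.0334,.118),(.609-.046*u[0],.0334-.046*u[1],.091)):
        q=np.array(proj(cc,ff,X));print(nm,np.round(q,1),'crop',np.round((q-o)*10/3))
def col(p,c,f,nm):
    hsv=cv2.cvtColor(p,cv2.COLOR_RGB2HSV);H,S,V=[hsv[...,i].astype(int) for i in range(3)]
    n,l,st,ce=cv2.connectedComponentsWithStats(((H>20)&(H<35)&(S>60)&(V>150)).astype(np.uint8))
    for i in range(1,n):
        if 5<st[i,4]<80:
            P=ray(c,f,*ce[i],.103);
            if abs(P[0]-.609)<.05 and abs(P[1]-.033)<.05: print(nm,st[i,4],np.round(P,4),np.round(np.degrees(np.arctan2(P[1]-.0334,P[0]-.609)),1))
col(p,c,f,'top');col(p2,c2,f2,'scene')
E
```

```text
top [271.  213.5] crop [237. 178.]
top [275.7 232. ] crop [252. 240.]
top [283.6 263.4] crop [279. 345.]
top [265.3 193.1] crop [218. 110.]
top [269.5 212.2] crop [232. 174.]
scene [281.8 180.6] crop [173.  35.]
scene [275.1 167.6] crop [150.  -8.]
scene [264.6 147.4] crop [115. -75.]
scene [290.6 204.9] crop [202. 116.]
scene [283.7 199.3] crop [179.  98.]
top 22 [0.6406 0.0416 0.103 ] 14.6
top 19 [0.6313 0.0121 0.103 ] -43.8
top 20 [0.6171 0.0631 0.103 ] 74.7
top 17 [0.6022 0.0045 0.103 ] -103.3
top 19 [0.5857 0.0564 0.103 ] 135.3
top 12 [0.5826 0.0256 0.103 ] -163.7
scene 16 [0.5753 0.0247 0.103 ] -165.5
scene 20 [0.5854 0.0568 0.103 ] 135.3
scene 26 [0.6005 0.003  0.103 ] -105.7
scene 25 [0.6167 0.064  0.103 ] 75.9
scene 27 [0.631 0.011 0.103] -45.6
scene 23 [0.6396 0.0423 0.103 ] 16.2
```

View pics/ts.png

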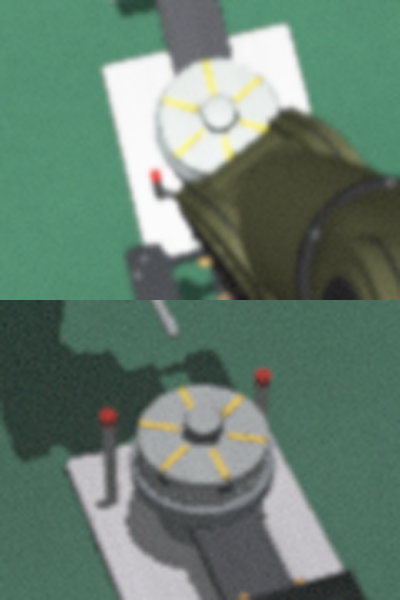

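The scene view shows the nose at crop (175,32) against (173,35) predicted. Both cameras put the collar centre within 1 mm, at (0.6085, 0.0335), with a hole at 195°. The bar is lined up, so I'll descend and insert.

step_arm --increments '[[[0,0,-1.5],[0,0,0]],[[0,0,-1.5],[0,0,0]],[[0,0,-1.3],[0,0,0]],[[0,0,-0.8],[0,0,0]],[[0,0,0],[0,0,0]],[[0,0,0],[0,0,0]],[[0,0,0],[0,0,0]],[[0.4,0.11,0],[0,0,0]],[[0.4,0.11,0],[0,0,0]],[[0.3,0.08,0],[0,0,0]]]'

```text
clock: 7.4
tool_pos: [0.4882, 0.0003, 0.071]
eef_rot: [-0.133, 0.991, 0.0, 0.001]
contact_force: [0.2, -0.2, -0.5]
opening: 0.146
finger_force: 45.0
```

step_arm --increments '[[[0.2,0.05,0],[0,0,0]],[[0.2,0.05,0],[0,0,0]],[[0.2,0.05,0],[0,0,0]],[[0.2,0.06,0],[0,0,0]],[[0.1,0.03,0],[0,0,0]],[[0.1,0.03,0],[0,0,0]],[[0.1,0.03,0],[0,0,0]],[[0,0,0],[0,0,0]],[[0,0,0],[0,0,0]],[[0,0,0],[0,0,0]]]'

```text
clock: 8.4
tool_pos: [0.4982, 0.0031, 0.0707]
eef_rot: [-0.133, 0.991, 0.0, -0.0]
contact_force: [-0.1, 0.6, -2.4]
opening: 0.148
finger_force: 45.0
```

The nose is about 10 mm into the hole with hardly any force. I'll go in further and about 0.5 mm lower.

step_arm --increments '[[[0.2,0.05,-0.05],[0,0,0]],[[0.2,0.05,0],[0,0,0]],[[0.2,0.06,0],[0,0,0]],[[0.2,0.05,0],[0,0,0]],[[0.2,0.06,0],[0,0,0]],[[0.2,0.05,0],[0,0,0]],[[0,0,0],[0,0,0]],[[0,0,0],[0,0,0]],[[0,0,0],[0,0,0]],[[0,0,0],[0,0,0]]]'

```text
clock: 9.4
tool_pos: [0.5102, 0.0063, 0.0702]
eef_rot: [-0.133, 0.991, 0.0, -0.0]
contact_force: [0.3, 0.2, -2.1]
opening: 0.15
finger_force: 45.0
```

```bash
cat > st.py <<'E'
from h import *
C=np.array([.6085,.0335])
def st():
    s=r.get_state();T=s['tool_pos'];F=np.array(s['contact_force']);M=np.array(s['moment']);q=s['eef_rot']
    v=C-T[:2];yaw=np.degrees(2*np.arctan2(-q[0],q[1]))
    tq=-(v[1]*F[0]-v[0]*F[1]) 
    rr=np.append(T[:2]-C,0);t=(np.cross(rr,F)+0)[2]
    print('t',round(s['clock'],2),'T',np.round(T,4),'r',round(np.hypot(*v)*1000,1),'posang',round(np.degrees(np.arctan2(v[1],v[0])),2),'yaw',round(yaw,2),'F',np.round(F,2),'M',np.round(M,3),'rxF',round(t,3),'rxF+M',round(t+M[2],3),'q',np.round(s['q'],2))
def plan(dphi,n,r0=None,C=C):
    # rotate command about C from present measured pose, n rows
    T=r.get_state()['tool_pos'][:2];p=T-C
    for i in range(n):
        a=np.radians(dphi/n);R=np.array([[np.cos(a),-np.sin(a)],[np.sin(a),np.cos(a)]]);p2=R@p;print(np.round((p2-p)*100,2).tolist(),end=' ');p=p2
    print('end',np.round(p+C,4))
st()
if __name__=='__main__':
    import sys
    plan(float(sys.argv[1]),int(sys.argv[2]))
E
python3 st.py -48 20
```

```text
t 9.4 T [0.5102 0.0063 0.0702] r 102.0 posang 15.49 yaw 15.34 F [ 0.27  0.16 -2.09] M [-0.005  0.02   0.033] rxF -0.008 rxF+M 0.025 q [ 0.07  0.84 -0.28  2.03  0.63  0.36  1.12]
[-0.11, 0.41] [-0.09, 0.42] [-0.07, 0.42] [-0.05, 0.42] [-0.03, 0.43] [-0.02, 0.43] [0.0, 0.43] [0.02, 0.43] [0.04, 0.43] [0.05, 0.42] [0.07, 0.42] [0.09, 0.42] [0.11, 0.41] [0.12, 0.41] [0.14, 0.4] [0.16, 0.4] [0.17, 0.39] [0.19, 0.38] [0.21, 0.37] [0.22, 0.37] end [0.5225 0.0883]
```

step_arm --increments '[[[-0.11,0.41,0],[0,0,-2.4]],[[-0.09,0.42,0],[0,0,-2.4]],[[-0.07,0.42,0],[0,0,-2.4]],[[-0.05,0.42,0],[0,0,-2.4]],[[-0.03,0.43,0],[0,0,-2.4]],[[-0.02,0.43,0],[0,0,-2.4]],[[0,0.43,0],[0,0,-2.4]],[[0.02,0.43,0],[0,0,-2.4]],[[0.04,0.43,0],[0,0,-2.4]],[[0.05,0.42,0],[0,0,-2.4]]]'

```text
clock: 10.4
tool_pos: [0.507, 0.0465, 0.0701]
eef_rot: [0.078, 0.997, -0.002, -0.001]
contact_force: [-0.0, -4.4, -2.0]
opening: 0.147
finger_force: 45.2
```

```bash
python3 st.py -24 10
```

```text
t 10.4 T [0.507  0.0465 0.0701] r 102.3 posang -7.33 yaw -8.97 F [-0.02 -4.35 -2.04] M [-0.966  0.041 -0.272] rxF 0.442 rxF+M 0.17 q [-0.08  0.83 -0.18  2.04  0.44  0.32  0.8 ]
[0.06, 0.42] [0.08, 0.42] [0.1, 0.42] [0.12, 0.41] [0.13, 0.41] [0.15, 0.4] [0.17, 0.39] [0.18, 0.39] [0.2, 0.38] [0.22, 0.37] end [0.5211 0.0867]
```

Torque about the axis reads 0.17 N m, which matches the expected free 0.2, so the estimate works. I'll continue the swing.

step_arm --increments '[[[0.06,0.42,0],[0,0,-2.4]],[[0.08,0.42,0],[0,0,-2.4]],[[0.1,0.42,0],[0,0,-2.4]],[[0.12,0.41,0],[0,0,-2.4]],[[0.13,0.41,0],[0,0,-2.4]],[[0.15,0.4,0],[0,0,-2.4]],[[0.17,0.39,0],[0,0,-2.4]],[[0.18,0.39,0],[0,0,-2.4]],[[0.2,0.38,0],[0,0,-2.4]],[[0,0,0],[0,0,0]]]'

```text
clock: 11.4
tool_pos: [0.5196, 0.0854, 0.0701]
eef_rot: [0.262, 0.965, -0.0, -0.0]
contact_force: [-0.7, -3.8, -1.2]
opening: 0.146
finger_force: 45.1
```

```bash
python3 st.py -4 2
```

```text
t 11.4 T [0.5196 0.0854 0.0701] r 102.9 posang -30.26 yaw -30.33 F [-0.71 -3.81 -1.25] M [-0.659  0.054 -0.2  ] rxF 0.375 rxF+M 0.175 q [-0.19  0.84 -0.11  1.99  0.25  0.33  0.55]
[0.19, 0.31] [0.2, 0.3] end [0.5234 0.0914]
```

step_arm --increments '[[[0.19,0.31,0],[0,0,-2.0]],[[0.2,0.3,0],[0,0,-2.0]],[[0,0,0],[0,0,0]],[[0,0,0],[0,0,0]],[[-0.1,0,0],[0,0,0]],[[-0.6,0.4,0],[0,0,0]],[[-0.6,0.4,0],[0,0,0]],[[-0.7,0.5,0],[0,0,0]],[[-0.7,0.5,0],[0,0,0]],[[-0.6,0.4,0],[0,0,0]]]'

```text
clock: 12.4
tool_pos: [0.4899, 0.115, 0.0704]
eef_rot: [0.294, 0.956, 0.001, -0.0]
contact_force: [-1.0, 0.6, -0.7]
opening: 0.151
finger_force: 45.0
```

```bash
cat > col.py <<'E'
from st import *
def col():
    out=[]
    for nm in('top','scene'):
        p,d,c,f=snap(nm,'x_%s_%.1f'%(nm,r.get_state()['clock']))
        hsv=cv2.cvtColor(p,cv2.COLOR_RGB2HSV);H,S,V=[hsv[...,i].astype(int) for i in range(3)]
        n,l,sx,ce=cv2.connectedComponentsWithStats(((H>20)&(H<35)&(S>60)&(V>150)).astype(np.uint8))
        A=[];
        for i in range(1,n):
            if 14<sx[i,4]<80:
                P=ray(c,f,*ce[i],.103)[:2]-(.6087,.0334)
                if .02<np.hypot(*P)<.042: A.append(np.degrees(np.arctan2(P[1],P[0])))
        A=np.array(A);m=np.degrees(np.angle(np.exp(1j*np.radians(A*6)).mean()))/6
        print(nm,np.round(A,1),'mod60',round(m%60,1));out.append(m)
col()
E
python3 col.py
```

```text
t 12.4 T [0.4899 0.115  0.0704] r 143.9 posang -34.48 yaw -34.14 F [-0.97  0.58 -0.75] M [-0.052  0.027  0.054] rxF 0.01 rxF+M 0.064 q [-0.28  0.82 -0.07  2.06  0.2   0.27  0.45]
top [  29.7  -29.2   87.   -88.1  149.8 -149.4] mod60 30.0
scene [ 150.4 -150.4   89.9  -89.9  -29.9   30.6] mod60 30.1
```

```bash
python3 st.py 64.4 10
```

```text
t 12.5 T [0.4893 0.1148 0.0703] r 144.3 posang -34.31 yaw -34.1 F [ 0.73  0.47 -1.54] M [-0.025 -0.049  0.033] rxF -0.115 rxF+M -0.081 q [-0.28  0.82 -0.07  2.06  0.2   0.27  0.45]
[-0.84, -1.39] [-0.68, -1.47] [-0.51, -1.54] [-0.33, -1.59] [-0.15, -1.61] [0.03, -1.62] [0.21, -1.61] [0.39, -1.57] [0.57, -1.52] [0.73, -1.45] end [ 0.4837 -0.0388]
```

step_arm --increments '[[[-0.84,-1.39,0],[0,0,6.4]],[[-0.68,-1.47,0],[0,0,6.4]],[[-0.51,-1.54,0],[0,0,6.4]],[[-0.33,-1.59,0],[0,0,6.4]],[[-0.15,-1.61,0],[0,0,6.4]],[[0.03,-1.62,0],[0,0,6.4]],[[0.21,-1.61,0],[0,0,6.4]],[[0.39,-1.57,0],[0,0,6.4]],[[0.57,-1.52,0],[0,0,6.4]],[[0.73,-1.45,0],[0,0,6.5]]]'

```text
clock: 13.5
tool_pos: [0.4851, -0.0415, 0.0703]
eef_rot: [-0.259, 0.966, -0.0, 0.0]
contact_force: [0.5, 0.5, -2.1]
opening: 0.146
finger_force: 45.0
```

step_arm --increments '[[[0,0,0],[0,0,0]],[[0,0,0],[0,0,0]],[[0,0,0],[0,0,0]],[[0,0,0],[0,0,0]],[[0,0,0],[0,0,0]],[[0,0,0],[0,0,0]],[[0,0,0],[0,0,0]],[[0,0,0],[0,0,0]],[[0,0,0],[0,0,0]],[[0,0,0],[0,0,0]]]'

```text
clock: 14.5
tool_pos: [0.4847, -0.0405, 0.0702]
eef_rot: [-0.257, 0.966, 0.0, -0.0]
contact_force: [0.0, -0.4, -1.1]
opening: 0.146
finger_force: 45.0
```

```bash
python3 col.py; python3 - <<'E'
from h import *
import glob
f=sorted(glob.glob('pics/x_scene_1[3-5]*.npz'))[-1];z=np.load(f);cv2.imwrite('pics/v.png',cv2.resize(z['p'][140:260,220:380],(800,600),interpolation=cv2.INTER_CUBIC)[:,:,::-1])
E
```

```text
t 14.5 T [ 0.4847 -0.0405  0.0702] r 144.2 posang 30.88 yaw 29.83 F [ 0.01 -0.43 -1.08] M [0.066 0.039 0.013] rxF 0.054 rxF+M 0.068 q [ 0.19  0.83 -0.32  2.1   0.79  0.34  1.3 ]
top [  29.7  -29.2  -88.3  149.8 -149.4] mod60 30.5
scene [ 150.4 -150.8   90.2  -89.9  -29.7   30.6] mod60 30.1
```

step_arm --increments '[[[-0.1,0.2,0],[0,0,0.2]],[[0.5,0.29,0],[0,0,0]],[[0.5,0.29,0],[0,0,0]],[[0.3,0.17,0],[0,0,0]],[[0.2,0.12,0],[0,0,0]],[[0.2,0.11,0],[0,0,0]],[[0.2,0.12,0],[0,0,0]],[[0.2,0.11,0],[0,0,0]],[[0.2,0.12,0],[0,0,0]],[[0,0,0],[0,0,0]]]'

```text
clock: 15.6
tool_pos: [0.5072, -0.025, 0.0703]
eef_rot: [-0.259, 0.966, 0.0, 0.0]
contact_force: [-0.6, 0.3, -1.4]
opening: 0.151
finger_force: 45.0
```

```bash
python3 st.py -60 20
```

```text
t 15.6 T [ 0.5072 -0.025   0.0703] r 117.0 posang 30.01 yaw 30.04 F [-0.62  0.27 -1.4 ] M [ 0.004 -0.045 -0.039] rxF -0.063 rxF+M -0.102 q [ 0.18  0.84 -0.36  2.04  0.75  0.39  1.31]
[-0.29, 0.54] [-0.26, 0.55] [-0.23, 0.57] [-0.2, 0.58] [-0.17, 0.59] [-0.14, 0.6] [-0.11, 0.6] [-0.08, 0.61] [-0.05, 0.61] [-0.02, 0.61] [0.02, 0.61] [0.05, 0.61] [0.08, 0.61] [0.11, 0.6] [0.14, 0.6] [0.17, 0.59] [0.2, 0.58] [0.23, 0.57] [0.26, 0.55] [0.29, 0.54] end [0.5072 0.092 ]
```

step_arm --increments '[[[0.3,0.17,0],[0,0,0]],[[0.3,0.17,0],[0,0,0]],[[0.3,0.17,0],[0,0,0]],[[0.2,0.12,0],[0,0,0]],[[0.2,0.12,0],[0,0,0]],[[-0.25,0.47,0],[0,0,-3]],[[-0.23,0.48,0],[0,0,-3]],[[-0.2,0.5,0],[0,0,-3]],[[-0.17,0.51,0],[0,0,-3]],[[-0.15,0.51,0],[0,0,-3]]]'

```text
clock: 16.6
tool_pos: [0.5105, 0.0048, 0.0704]
eef_rot: [-0.128, 0.992, -0.001, 0.0]
contact_force: [0.8, -4.5, -1.7]
opening: 0.149
finger_force: 45.2
```

```bash
python3 st.py -36 10
```

```text
t 16.6 T [0.5105 0.0048 0.0704] r 102.1 posang 16.32 yaw 14.7 F [ 0.76 -4.48 -1.74] M [-0.852 -0.385 -0.307] rxF 0.46 rxF+M 0.153 q [ 0.07  0.84 -0.29  2.03  0.65  0.36  1.09]
[-0.16, 0.62] [-0.12, 0.63] [-0.08, 0.64] [-0.04, 0.64] [-0.0, 0.64] [0.04, 0.64] [0.08, 0.64] [0.12, 0.63] [0.16, 0.62] [0.2, 0.61] end [0.5124 0.0679]
```

step_arm --increments '[[[-0.15,0.63,0],[0,0,-3.6]],[[-0.12,0.63,0],[0,0,-3.6]],[[-0.08,0.64,0],[0,0,-3.6]],[[-0.04,0.64,0],[0,0,-3.6]],[[0,0.64,0],[0,0,-3.6]],[[0.04,0.64,0],[0,0,-3.6]],[[0.08,0.64,0],[0,0,-3.6]],[[0.12,0.63,0],[0,0,-3.6]],[[0.16,0.62,0],[0,0,-3.6]],[[0.2,0.61,0],[0,0,-3.6]]]'

```text
clock: 17.6
tool_pos: [0.5116, 0.0677, 0.0702]
eef_rot: [0.185, 0.983, -0.002, -0.0]
contact_force: [-0.2, -5.7, -1.8]
opening: 0.146
finger_force: 45.2
```

```bash
python3 st.py -14 5
```

```text
t 17.6 T [0.5116 0.0677 0.0702] r 102.7 posang -19.44 yaw -21.32 F [-0.24 -5.66 -1.82] M [-1.082 -0.11  -0.311] rxF 0.557 rxF+M 0.246 q [-0.14  0.83 -0.14  2.02  0.35  0.32  0.63]
[0.18, 0.47] [0.2, 0.46] [0.22, 0.45] [0.25, 0.44] [0.27, 0.43] end [0.5228 0.0901]
```

step_arm --increments '[[[0.18,0.47,0],[0,0,-2.6]],[[0.2,0.46,0],[0,0,-2.6]],[[0.22,0.44,0],[0,0,-2.6]],[[0.25,0.42,0],[0,0,-2.6]],[[0.25,0.4,0],[0,0,-2.6]],[[0,0,0],[0,0,0]],[[0,0,0],[0,0,0]],[[0,0,0],[0,0,0]],[[0,0,0],[0,0,0]],[[0,0,0],[0,0,0]]]'

```text
clock: 18.6
tool_pos: [0.5225, 0.0911, 0.0702]
eef_rot: [0.292, 0.956, -0.001, -0.0]
contact_force: [-0.0, -5.2, -0.9]
opening: 0.148
finger_force: 45.2
```

```bash
python3 st.py -1 1; python3 col.py
```

```text
t 18.6 T [0.5225 0.0911 0.0702] r 103.5 posang -33.83 yaw -34.01 F [-0.02 -5.24 -0.9 ] M [-1.091  0.088 -0.285] rxF 0.451 rxF+M 0.167 q [-0.2   0.84 -0.11  1.98  0.24  0.34  0.48]
[0.1, 0.15] end [0.5235 0.0926]
t 18.6 T [0.5225 0.0911 0.0702] r 103.5 posang -33.83 yaw -34.01 F [-0.02 -5.24 -0.9 ] M [-1.091  0.088 -0.285] rxF 0.451 rxF+M 0.167 q [-0.2   0.84 -0.11  1.98  0.24  0.34  0.48]
top [ 31.  -28.5 -88.1] mod60 31.5
scene [-150.    91.1  -88.3  -28.1   31.8] mod60 31.3
```

step_arm --increments '[[[-0.3,0.15,0],[0,0,0]],[[-0.6,0.4,0],[0,0,0]],[[-0.6,0.4,0],[0,0,0]],[[-0.7,0.5,0],[0,0,0]],[[-0.7,0.5,0],[0,0,0]],[[-0.4,0.3,0],[0,0,0]],[[0,0,0],[0,0,0]],[[0,0,0],[0,0,0]],[[0,0,0],[0,0,0]],[[0,0,0],[0,0,0]]]'

```text
clock: 19.7
tool_pos: [0.4902, 0.1143, 0.0703]
eef_rot: [0.292, 0.956, 0.0, 0.0]
contact_force: [-0.9, -0.7, -1.0]
opening: 0.148
finger_force: 45.0
```

```bash
python3 col.py; python3 st.py 65.4 10
```

```text
t 19.7 T [0.4902 0.1143 0.0703] r 143.2 posang -34.34 yaw -34.0 F [-0.91 -0.66 -1.01] M [ 0.004 -0.009  0.023] rxF 0.152 rxF+M 0.175 q [-0.27  0.82 -0.08  2.06  0.23  0.27  0.43]
top [  30.7  -28.6   90.8  -88.1  150.9 -148.1] mod60 31.3
scene [ 151.2 -149.7   91.3  -88.3  -28.1   31.6] mod60 31.3
t 19.8 T [0.4901 0.1143 0.0702] r 143.4 posang -34.31 yaw -33.99 F [-0.02  0.88 -1.46] M [-0.045  0.02  -0.002] rxF -0.102 rxF+M -0.104 q [-0.27  0.82 -0.08  2.06  0.23  0.27  0.43]
[-0.84, -1.4] [-0.68, -1.49] [-0.5, -1.56] [-0.32, -1.6] [-0.14, -1.63] [0.05, -1.64] [0.23, -1.62] [0.42, -1.58] [0.59, -1.52] [0.76, -1.45] end [ 0.4857 -0.0405]
```

step_arm --increments '[[[-0.84,-1.4,0],[0,0,6.5]],[[-0.68,-1.49,0],[0,0,6.5]],[[-0.5,-1.56,0],[0,0,6.5]],[[-0.32,-1.6,0],[0,0,6.5]],[[-0.14,-1.63,0],[0,0,6.5]],[[0.05,-1.64,0],[0,0,6.5]],[[0.23,-1.62,0],[0,0,6.5]],[[0.42,-1.58,0],[0,0,6.5]],[[0.59,-1.52,0],[0,0,6.6]],[[0.66,-1.25,0],[0,0,6.6]]]'

```text
clock: 20.8
tool_pos: [0.4847, -0.0398, 0.0702]
eef_rot: [-0.271, 0.963, -0.0, -0.0]
contact_force: [-0.1, -0.0, -2.5]
opening: 0.149
finger_force: 45.0
```

step_arm --increments '[[[0,0,0],[0,0,0]],[[0,0,0],[0,0,0]],[[0,0,0],[0,0,0]],[[0,0,0],[0,0,0]],[[0,0,0],[0,0,0]],[[0,0,0],[0,0,0]],[[0,0,0],[0,0,0]],[[0,0,0],[0,0,0]],[[0,0,0],[0,0,0]],[[0,0,0],[0,0,0]]]'

```text
clock: 21.8
tool_pos: [0.4845, -0.0384, 0.0702]
eef_rot: [-0.269, 0.963, 0.0, -0.0]
contact_force: [-0.3, -0.2, -1.4]
opening: 0.149
finger_force: 45.0
```

```bash
python3 st.py 0.1 1
```

```text
t 21.8 T [ 0.4845 -0.0384  0.0702] r 143.3 posang 30.1 yaw 31.23 F [-0.29 -0.16 -1.45] M [ 0.067  0.078 -0.009] rxF -0.001 rxF+M -0.011 q [ 0.19  0.83 -0.34  2.1   0.81  0.34  1.29]
[0.01, -0.02] end [ 0.4846 -0.0386]
```

step_arm --increments '[[[0.14,-0.23,0],[0,0,0]],[[0.4,0.24,0],[0,0,0]],[[0.4,0.24,0],[0,0,0]],[[0.3,0.18,0],[0,0,0]],[[0.2,0.12,0],[0,0,0]],[[0.2,0.12,0],[0,0,0]],[[0.2,0.12,0],[0,0,0]],[[0.2,0.12,0],[0,0,0]],[[0.2,0.12,0],[0,0,0]],[[0,0,0],[0,0,0]]]'

```text
clock: 22.8
tool_pos: [0.5073, -0.0277, 0.0703]
eef_rot: [-0.269, 0.963, 0.0, 0.0]
contact_force: [-0.2, 0.1, -2.1]
opening: 0.147
finger_force: 45.0
```

```bash
python3 st.py 0.1 1
```

```text
t 22.8 T [ 0.5073 -0.0277  0.0703] r 118.2 posang 31.18 yaw 31.24 F [-0.18  0.07 -2.09] M [ 0.009 -0.004 -0.04 ] rxF -0.017 rxF+M -0.057 q [ 0.19  0.85 -0.38  2.03  0.78  0.41  1.31]
[0.01, -0.02] end [ 0.5074 -0.0279]
```

step_arm --increments '[[[0.3,0.18,0],[0,0,0]],[[0.3,0.18,0],[0,0,0]],[[0.3,0.18,0],[0,0,0]],[[0.3,0.18,0],[0,0,0]],[[0.17,0.11,0],[0,0,0]],[[0,0,0],[0,0,0]],[[-0.18,0.31,0],[0,0,-2]],[[-0.17,0.31,0],[0,0,-2]],[[-0.16,0.32,0],[0,0,-2]],[[0,0,0],[0,0,0]]]'

```text
clock: 23.8
tool_pos: [0.5162, -0.0119, 0.0704]
eef_rot: [-0.217, 0.976, -0.001, 0.0]
contact_force: [1.7, -3.6, -2.3]
opening: 0.149
finger_force: 45.2
```

```bash
python3 st.py -10 10
```

```text
t 23.8 T [ 0.5162 -0.0119  0.0704] r 102.9 posang 26.18 yaw 25.1 F [ 1.69 -3.58 -2.31] M [-0.654 -0.378 -0.231] rxF 0.407 rxF+M 0.176 q [ 0.15  0.85 -0.36  2.01  0.73  0.41  1.23]
[-0.08, 0.16] [-0.07, 0.16] [-0.07, 0.16] [-0.07, 0.17] [-0.07, 0.17] [-0.06, 0.17] [-0.06, 0.17] [-0.06, 0.17] [-0.05, 0.17] [-0.05, 0.17] end [0.5097 0.0048]
```

step_arm --increments '[[[-0.08,0.16,0],[0,0,-1]],[[-0.07,0.16,0],[0,0,-1]],[[-0.07,0.16,0],[0,0,-1]],[[-0.07,0.17,0],[0,0,-1]],[[-0.07,0.17,0],[0,0,-1]],[[-0.06,0.17,0],[0,0,-1]],[[-0.06,0.17,0],[0,0,-1]],[[-0.06,0.17,0],[0,0,-1]],[[-0.05,0.17,0],[0,0,-1]],[[-0.05,0.17,0],[0,0,-1]]]'

```text
clock: 24.8
tool_pos: [0.5095, 0.0063, 0.0703]
eef_rot: [-0.132, 0.991, -0.0, 0.0]
contact_force: [2.7, -4.1, -1.9]
opening: 0.15
finger_force: 45.2
```

```bash
python3 st.py -10 10
```

```text
t 24.8 T [0.5095 0.0063 0.0703] r 102.7 posang 15.38 yaw 15.13 F [ 2.7  -4.06 -1.92] M [-0.74  -0.582 -0.305] rxF 0.475 rxF+M 0.17 q [ 0.08  0.84 -0.3   2.03  0.67  0.37  1.08]
[-0.05, 0.17] [-0.04, 0.17] [-0.04, 0.17] [-0.04, 0.18] [-0.03, 0.18] [-0.03, 0.18] [-0.03, 0.18] [-0.02, 0.18] [-0.02, 0.18] [-0.02, 0.18] end [0.5062 0.0239]
```

step_arm --increments '[[[-0.05,0.17,0],[0,0,-1]],[[-0.04,0.17,0],[0,0,-1]],[[-0.04,0.17,0],[0,0,-1]],[[-0.04,0.18,0],[0,0,-1]],[[-0.03,0.18,0],[0,0,-1]],[[-0.03,0.18,0],[0,0,-1]],[[-0.03,0.18,0],[0,0,-1]],[[-0.02,0.18,0],[0,0,-1]],[[-0.02,0.18,0],[0,0,-1]],[[-0.02,0.18,0],[0,0,-1]]]'

```text
clock: 25.8
tool_pos: [0.5061, 0.0238, 0.0703]
eef_rot: [-0.045, 0.999, -0.0, 0.0]
contact_force: [3.2, -4.5, -0.9]
opening: 0.148
finger_force: 45.3
```

```bash
python3 st.py -10 10
```

```text
t 25.8 T [0.5061 0.0238 0.0703] r 102.8 posang 5.44 yaw 5.12 F [ 3.18 -4.51 -0.86] M [-0.904 -0.548 -0.273] rxF 0.493 rxF+M 0.22 q [ 0.02  0.83 -0.25  2.04  0.59  0.34  0.94]
[-0.02, 0.18] [-0.01, 0.18] [-0.01, 0.18] [-0.01, 0.18] [-0.0, 0.18] [0.0, 0.18] [0.0, 0.18] [0.01, 0.18] [0.01, 0.18] [0.01, 0.18] end [0.506  0.0417]
```

step_arm --increments '[[[-0.02,0.18,0],[0,0,-1]],[[-0.01,0.18,0],[0,0,-1]],[[-0.01,0.18,0],[0,0,-1]],[[-0.01,0.18,0],[0,0,-1]],[[0,0.18,0],[0,0,-1]],[[0,0.18,0],[0,0,-1]],[[0,0.18,0],[0,0,-1]],[[0.01,0.18,0],[0,0,-1]],[[0.01,0.18,0],[0,0,-1]],[[0.01,0.18,0],[0,0,-1]]]'

```text
clock: 26.8
tool_pos: [0.5053, 0.0414, 0.0701]
eef_rot: [0.043, 0.999, -0.0, -0.0]
contact_force: [2.2, -5.1, -2.0]
opening: 0.146
finger_force: 45.2
```

```bash
python3 st.py -8 10
```

```text
t 26.8 T [0.5053 0.0414 0.0701] r 103.5 posang -4.38 yaw -4.89 F [ 2.21 -5.12 -1.96] M [-0.982 -0.395 -0.313] rxF 0.511 rxF+M 0.198 q [-0.04  0.83 -0.21  2.04  0.51  0.32  0.81]
[0.01, 0.14] [0.01, 0.14] [0.02, 0.14] [0.02, 0.14] [0.02, 0.14] [0.02, 0.14] [0.02, 0.14] [0.03, 0.14] [0.03, 0.14] [0.03, 0.14] end [0.5074 0.0557]
```

step_arm --increments '[[[0.02,0.17,0],[0,0,-1]],[[0.02,0.17,0],[0,0,-1]],[[0.02,0.18,0],[0,0,-1]],[[0.03,0.18,0],[0,0,-1]],[[0.03,0.18,0],[0,0,-1]],[[0.03,0.18,0],[0,0,-1]],[[0.04,0.18,0],[0,0,-1]],[[0.04,0.18,0],[0,0,-1]],[[0,0,0],[0,0,0]],[[0,0,0],[0,0,0]]]'

```text
clock: 27.8
tool_pos: [0.5071, 0.0558, 0.07]
eef_rot: [0.111, 0.994, -0.0, -0.001]
contact_force: [1.2, -4.2, -1.2]
opening: 0.15
finger_force: 45.2
```

```bash
python3 st.py -8 8
```

```text
t 27.8 T [0.5071 0.0558 0.07  ] r 103.9 posang -12.4 yaw -12.8 F [ 1.16 -4.24 -1.15] M [-0.84  -0.111 -0.335] rxF 0.404 rxF+M 0.069 q [-0.09  0.83 -0.18  2.03  0.45  0.32  0.71]
[0.04, 0.18] [0.04, 0.18] [0.05, 0.18] [0.05, 0.17] [0.05, 0.17] [0.06, 0.17] [0.06, 0.17] [0.06, 0.17] end [0.5111 0.0697]
```

step_arm --increments '[[[0.04,0.18,0],[0,0,-1]],[[0.04,0.18,0],[0,0,-1]],[[0.05,0.18,0],[0,0,-1]],[[0.05,0.17,0],[0,0,-1]],[[0.05,0.17,0],[0,0,-1]],[[0.06,0.17,0],[0,0,-1]],[[0.06,0.17,0],[0,0,-1]],[[0,0,0],[0,0,0]],[[0,0,0],[0,0,0]],[[0,0,0],[0,0,0]]]'

```text
clock: 28.8
tool_pos: [0.5101, 0.0672, 0.07]
eef_rot: [0.173, 0.985, -0.001, -0.001]
contact_force: [-0.2, -6.5, -0.6]
opening: 0.15
finger_force: 45.4
```

```bash
python3 st.py -6 6;python3 col.py
```

```text
t 28.8 T [0.5101 0.0672 0.07  ] r 104.0 posang -18.89 yaw -19.89 F [-0.18 -6.45 -0.64] M [-1.254  0.01  -0.415] rxF 0.641 rxF+M 0.226 q [-0.12  0.83 -0.16  2.02  0.38  0.32  0.62]
[0.06, 0.17] [0.06, 0.17] [0.07, 0.17] [0.07, 0.17] [0.07, 0.17] [0.07, 0.17] end [0.5142 0.0773]
t 28.8 T [0.5101 0.0672 0.07  ] r 104.0 posang -18.89 yaw -19.89 F [-0.18 -6.45 -0.64] M [-1.254  0.01  -0.415] rxF 0.641 rxF+M 0.226 q [-0.12  0.83 -0.16  2.02  0.38  0.32  0.62]
top [-12.3 -72.7] mod60 47.5
scene [-132.8  107.7  -72.3   47.7  -12.6] mod60 47.5
```

step_arm --increments '[[[0.06,0.17,0],[0,0,-1]],[[0.06,0.17,0],[0,0,-1]],[[0.07,0.17,0],[0,0,-1]],[[0.07,0.17,0],[0,0,-1]],[[0.07,0.17,0],[0,0,-1]],[[0,0,0],[0,0,0]],[[0,0,0],[0,0,0]],[[0,0,0],[0,0,0]],[[0,0,0],[0,0,0]],[[0,0,0],[0,0,0]]]'

```text
clock: 29.9
tool_pos: [0.5128, 0.0743, 0.0698]
eef_rot: [0.216, 0.976, -0.002, -0.002]
contact_force: [-0.4, -8.6, -0.4]
opening: 0.151
finger_force: 45.7
```

```bash
python3 st.py -6 6;python3 col.py
```

```text
t 29.9 T [0.5128 0.0743 0.0698] r 104.1 posang -23.08 yaw -24.99 F [-0.38 -8.59 -0.35] M [-1.661  0.175 -0.497] rxF 0.838 rxF+M 0.341 q [-0.15  0.83 -0.14  2.01  0.34  0.33  0.57]
[0.07, 0.17] [0.08, 0.17] [0.08, 0.16] [0.08, 0.16] [0.08, 0.16] [0.09, 0.16] end [0.5176 0.0841]
t 29.9 T [0.5128 0.0743 0.0698] r 104.1 posang -23.08 yaw -24.99 F [-0.38 -8.59 -0.35] M [-1.661  0.175 -0.497] rxF 0.838 rxF+M 0.341 q [-0.15  0.83 -0.14  2.01  0.34  0.33  0.57]
top [-13.7] mod60 46.3
scene [-134.3  106.3  -74.3   46.1  -14.2] mod60 45.9
```

Torque is rising (0.34) while the bar is ahead of the collar. I'll check how the bar sits in the grip.

```bash
python3 - <<'E'
from h import *
p,d,c,f=snap('wrist','w5')
q=np.load('pics/w4.npz')['p']
cv2.imwrite('pics/w5b.png',np.hstack([x[130:420,180:380] for x in(q,p)])[:,:,::-1])
for P in(q,p):
    hsv=cv2.cvtColor(P,cv2.COLOR_RGB2HSV);H,S,V=[hsv[...,i].astype(int) for i in range(3)]
    m=((H<7)|(H>170))&(S>130)&(V>50);m[:, :240]=0;m[:,330:]=0
    y,x=np.where(m);
    for lo in(160,200,250,300):
        k=(y>lo)&(y<lo+15);print(lo,x[k].min() if k.any() else 0,x[k].max() if k.any() else 0,round(x[k].mean(),1))
E
```

```text
160 256 297 276.0
200 257 296 276.4
250 257 295 276.0
300 258 295 276.5
160 261 302 282.5
200 260 301 280.4
250 259 297 278.1
300 257 295 276.0
```

View pics/w5b.png

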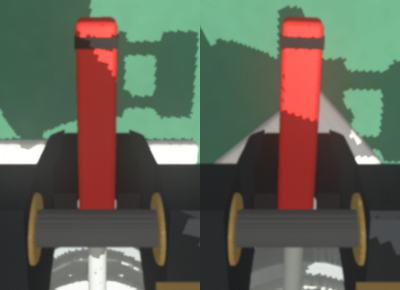

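The handle is tilted about 2.5° in the pads: its rear sits at column 302 where it was 297 before. Turning the tool is prying rather than pushing, so I'll push by translation only, with a firmer grip.

step_arm --increments '[[[0,0,0],[0,0,0]],[[0,0,0],[0,0,0]],[[0.08,0.17,0],[0,0,0]],[[0.08,0.17,0],[0,0,0]],[[0.08,0.16,0],[0,0,0]],[[0.08,0.16,0],[0,0,0]],[[0,0,0],[0,0,0]],[[0,0,0],[0,0,0]],[[0,0,0],[0,0,0]],[[0,0,0],[0,0,0]]]' --grip_force 60

```text
clock: 31.05
tool_pos: [0.5144, 0.078, 0.0695]
eef_rot: [0.218, 0.976, -0.005, -0.003]
contact_force: [-2.7, -12.0, 0.4]
opening: 0.147
finger_force: 61.6
```

```bash
python3 st.py -6 6;python3 col.py
```

```text
t 31.05 T [0.5144 0.078  0.0695] r 104.1 posang -25.33 yaw -25.17 F [ -2.68 -12.02   0.39] M [-2.546  0.396 -0.771] rxF 1.25 rxF+M 0.479 q [-0.16  0.84 -0.14  2.    0.34  0.34  0.56]
[0.08, 0.16] [0.08, 0.16] [0.08, 0.16] [0.09, 0.16] [0.09, 0.16] [0.09, 0.16] end [0.5196 0.0876]
t 31.05 T [0.5144 0.078  0.0695] r 104.1 posang -25.33 yaw -25.17 F [ -2.68 -12.02   0.39] M [-2.546  0.396 -0.771] rxF 1.25 rxF+M 0.479 q [-0.16  0.84 -0.14  2.    0.34  0.34  0.56]
top [-17.3  41.9] mod60 42.3
scene [-137.7  102.1  -78.    42.4  -17.7] mod60 42.2
```

step_arm --increments '[[[0.08,0.16,0],[0,0,0]],[[0.08,0.16,0],[0,0,0]],[[0.08,0.16,0],[0,0,0]],[[0.09,0.16,0],[0,0,0]],[[0,0,0],[0,0,0]],[[0,0,0],[0,0,0]],[[0,0,0],[0,0,0]],[[0,0,0],[0,0,0]],[[0,0,0],[0,0,0]],[[0,0,0],[0,0,0]]]'

```text
clock: 32.15
tool_pos: [0.5162, 0.0816, 0.0692]
eef_rot: [0.219, 0.976, -0.007, -0.004]
contact_force: [-4.6, -16.5, 0.2]
opening: 0.147
finger_force: 63.0
```

```bash
python3 st.py -6 6;python3 col.py
```

```text
t 32.15 T [0.5162 0.0816 0.0692] r 104.1 posang -27.53 yaw -25.35 F [ -4.56 -16.47   0.19] M [-3.339  0.777 -1.031] rxF 1.741 rxF+M 0.71 q [-0.17  0.84 -0.14  1.99  0.33  0.35  0.55]
[0.09, 0.16] [0.09, 0.16] [0.09, 0.16] [0.09, 0.16] [0.1, 0.15] [0.1, 0.15] end [0.5217 0.091 ]
t 32.15 T [0.5162 0.0816 0.0692] r 104.1 posang -27.53 yaw -25.35 F [ -4.56 -16.47   0.19] M [-3.339  0.777 -1.031] rxF 1.741 rxF+M 0.71 q [-0.17  0.84 -0.14  1.99  0.33  0.35  0.55]
top [ 38.9 -20.7] mod60 39.1
scene [-141.5   99.2  -80.7   40.1  -20.6] mod60 39.3
```

Torque is 0.71 N m with the collar at about 156° total, which agrees with the spring slope (8° past onset). That is tight. I'll ease off gently and watch the force.

step_arm --increments '[[[-0.09,-0.16,0],[0,0,0]],[[-0.09,-0.16,0],[0,0,0]],[[-0.09,-0.16,0],[0,0,0]],[[-0.09,-0.16,0],[0,0,0]],[[-0.08,-0.16,0],[0,0,0]],[[-0.08,-0.16,0],[0,0,0]],[[-0.08,-0.16,0],[0,0,0]],[[0,0,0],[0,0,0]],[[0,0,0],[0,0,0]],[[0,0,0],[0,0,0]]]'

```text
clock: 33.25
tool_pos: [0.5139, 0.0768, 0.0699]
eef_rot: [0.216, 0.976, -0.002, -0.001]
contact_force: [-0.5, -7.6, -1.2]
opening: 0.142
finger_force: 60.5
```

```bash
python3 col.py
```

```text
t 33.25 T [0.5139 0.0768 0.0699] r 104.1 posang -24.59 yaw -24.94 F [-0.55 -7.56 -1.16] M [-1.504  0.028 -0.409] rxF 0.739 rxF+M 0.331 q [-0.15  0.83 -0.14  2.    0.34  0.33  0.56]
top [-18.3  40.5] mod60 41.1
scene [-138.9  101.2  -79.    41.7  -18.4] mod60 41.3
```

step_arm --increments '[[[-0.08,-0.16,0],[0,0,0]],[[-0.08,-0.16,0],[0,0,0]],[[-0.08,-0.16,0],[0,0,0]],[[-0.08,-0.16,0],[0,0,0]],[[-0.08,-0.16,0],[0,0,0.5]],[[0,0,0],[0,0,0.5]],[[0,0,0],[0,0,0]],[[0,0,0],[0,0,0]],[[0,0,0],[0,0,0]],[[0,0,0],[0,0,0]]]'

```text
clock: 34.35
tool_pos: [0.5113, 0.0711, 0.0702]
eef_rot: [0.206, 0.979, 0.0, -0.0]
contact_force: [-0.6, -0.6, -0.9]
opening: 0.142
finger_force: 60.0
```

```bash
python3 col.py
```

```text
t 34.35 T [0.5113 0.0711 0.0702] r 104.2 posang -21.17 yaw -23.74 F [-0.62 -0.55 -0.94] M [-0.134  0.156  0.003] rxF 0.077 rxF+M 0.08 q [-0.14  0.83 -0.15  2.02  0.35  0.32  0.58]
top [-14.5] mod60 45.5
scene [-135.1  105.2  -75.    45.4  -14.7] mod60 45.2
```

step_arm --increments '[[[-0.3,0.13,0],[0,0,0]],[[-0.4,0.18,0],[0,0,0]],[[-0.4,0.18,0],[0,0,0]],[[-0.5,0.22,0],[0,0,0]],[[-0.5,0.22,0],[0,0,0]],[[-0.5,0.22,0],[0,0,0]],[[-0.5,0.22,0],[0,0,0]],[[-0.5,0.22,0],[0,0,0]],[[-0.3,0.13,0],[0,0,0]],[[0,0,0],[0,0,0]]]'

```text
clock: 35.45
tool_pos: [0.4718, 0.0883, 0.0702]
eef_rot: [0.206, 0.979, -0.0, -0.0]
contact_force: [0.4, 0.2, -1.6]
opening: 0.143
finger_force: 60.0
```

```bash
python3 col.py; python3 - <<'E'
from h import *
p,d,c,f=snap('wrist','w6')
hsv=cv2.cvtColor(p,cv2.COLOR_RGB2HSV);H,S,V=[hsv[...,i].astype(int) for i in range(3)]
m=((H<7)|(H>170))&(S>130)&(V>50);m[:, :240]=0;m[:,330:]=0
y,x=np.where(m);print('top row',y.min())
for lo in(160,200,250,300):
    k=(y>lo)&(y<lo+15);print(lo,x[k].min(),x[k].max(),round(x[k].mean(),1))
def rows(P):
    hsv=cv2.cvtColor(P,cv2.COLOR_RGB2HSV);H,S,V=[hsv[...,i].astype(int) for i in range(3)];m=((H<7)|(H>170))&(S>130)&(V>50);m[:,:240]=0;m[:,330:]=0;return np.where(m)[0].min()
print('w4 top row',rows(np.load('pics/w4.npz')['p']))
E
```

```text
t 35.45 T [0.4718 0.0883 0.0702] r 147.3 posang -21.84 yaw -23.72 F [ 0.41  0.22 -1.63] M [-0.016 -0.005 -0.003] rxF -0.053 rxF+M -0.056 q [-0.22  0.81 -0.1   2.12  0.35  0.22  0.53]
top [ -13.8   44.8  -73.1 -133.2] mod60 46.2
scene [ 165.8 -134.3  106.2  -74.5   46.1  -14.2] mod60 45.8
top row 148
160 255 296 275.5
200 256 296 276.0
250 256 296 276.0
300 257 295 276.1
w4 top row 148
```

The collar is holding, and the bar sits straight and unshifted in the hand. I'll take it back to the rest.

step_arm --increments '[[[0,0,1.6],[0,0,0]],[[0,0,1.8],[0,0,0]],[[0,0,1.8],[0,0,0]],[[0.79,2.72,0],[0,0,1.5]],[[0.79,2.72,0],[0,0,1.5]],[[0.79,2.72,0],[0,0,1.5]],[[0.79,2.72,0],[0,0,1.5]],[[0.79,2.72,0],[0,0,1.5]],[[0.79,2.72,0],[0,0,1.5]],[[0.79,2.72,0],[0,0,1.5]]]'

```text
clock: 36.6
tool_pos: [0.528, 0.2791, 0.1221]
eef_rot: [0.115, 0.993, -0.0, -0.0]
contact_force: [-0.0, -0.3, -1.9]
opening: 0.146
finger_force: 60.0
```

step_arm --increments '[[[0,0,0],[0,0,0]],[[0,0,0],[0,0,0]],[[0,0,-1],[0,0,0]],[[0,0,-1],[0,0,0]],[[0,0,-1],[0,0,0]],[[0,0,0],[0,0,0]],[[0,0,0],[0,0,0]],[[0,0,0],[0,0,0]],[[0,0,0],[0,0,0]],[[0,0,0],[0,0,0]]]'

```text
clock: 37.6
tool_pos: [0.5279, 0.2785, 0.0926]
eef_rot: [0.116, 0.993, 0.0, 0.0]
contact_force: [0.9, 0.6, -2.4]
opening: 0.139
finger_force: 60.0
```

```bash
python3 st.py 0 1
```

```text
t 37.6 T [0.5279 0.2785 0.0926] r 258.0 posang -71.78 yaw -13.27 F [ 0.87  0.56 -2.44] M [-0.007 -0.004 -0.014] rxF -0.259 rxF+M -0.273 q [-0.44  0.86 -0.21  1.76  0.3   0.55  0.5 ]
[0.0, 0.0] end [0.5279 0.2785]
```

step_arm --increments '[[[-0.05,0.06,-1.5],[0,0,0.1]],[[0,0,-1.5],[0,0,0]],[[0,0,-1.5],[0,0,0]],[[0,0,-1.2],[0,0,0]],[[0,0,-0.8],[0,0,0]],[[0,0,-0.4],[0,0,0]],[[0,0,-0.1],[0,0,0]],[[0,0,0],[0,0,0]],[[0,0,0],[0,0,0]],[[0,0,0],[0,0,0]]]'

```text
clock: 38.6
tool_pos: [0.5275, 0.279, 0.0226]
eef_rot: [0.115, 0.993, 0.0, 0.0]
contact_force: [0.7, 0.2, -1.6]
opening: 0.148
finger_force: 60.0
```

step_arm --increments '[[[0,0,-0.06],[0,0,0]],[[0,0,0],[0,0,0]],[[0,0,0],[0,0,0]],[[0,0,0],[0,0,0]],[[0,0,0],[0,0,0]],[[0,0,0],[0,0,0]],[[0,0,0],[0,0,0]],[[0,0,0],[0,0,0]],[[0,0,0],[0,0,0]],[[0,0,0],[0,0,0]]]'

```text
clock: 39.6
tool_pos: [0.5274, 0.279, 0.0217]
eef_rot: [0.115, 0.993, 0.0, 0.0]
contact_force: [0.2, 0.9, 1.5]
opening: 0.143
finger_force: 60.0
```

step_arm --increments '[[[0,0,0],[0,0,0]],[[0,0,0],[0,0,0]],[[0,0,0],[0,0,0]],[[0,0,0],[0,0,0]],[[0,0,0],[0,0,0]],[[0,0,0],[0,0,0]],[[0,0,0],[0,0,0]],[[0,0,0],[0,0,0]],[[0,0,0],[0,0,0]],[[0,0,0],[0,0,0]]]' --fingers 1

```text
clock: 40.6
tool_pos: [0.5272, 0.279, 0.0216]
eef_rot: [0.115, 0.993, 0.0, 0.0]
contact_force: [-0.1, 0.2, 0.3]
opening: 0.997
finger_force: 0.0
```

step_arm --increments '[[[0,0,1],[0,0,0]],[[0,0,2],[0,0,0]],[[0,0,2],[0,0,0]],[[0,0,2],[0,0,0]],[[0,0,2],[0,0,0]],[[0,0,2],[0,0,0]],[[0,0,0],[0,0,0]],[[0,0,0],[0,0,0]],[[0,0,0],[0,0,0]],[[0,0,0],[0,0,0]]]'

```text
clock: 41.6
tool_pos: [0.5265, 0.2786, 0.1306]
eef_rot: [0.115, 0.993, -0.001, -0.001]
contact_force: [0.2, -0.0, 1.0]
opening: 1.001
finger_force: 0.0
```

```bash
python3 col.py; python3 - <<'E'
from h import *
p,d,c,f=snap('wrist','w7')
cv2.imwrite('pics/w7b.png',p[:,:,::-1])
hsv=cv2.cvtColor(p,cv2.COLOR_RGB2HSV);H,S,V=[hsv[...,i].astype(int) for i in range(3)]
red=((H<7)|(H>170))&(S>130)&(V>40)
n,l,st,ce=cv2.connectedComponentsWithStats(red.astype(np.uint8))
for i in range(1,n):
    if st[i,4]>100:
        y,x=np.where(l==i); P=np.array([ray(c,f,u,v,.0485) for u,v in zip(x,y)])[:,:2]
        print(st[i],cv2.minAreaRect((P*1000).astype(np.float32)))
E
```

```text
t 41.6 T [0.5265 0.2786 0.1306] r 258.4 posang -71.51 yaw -13.16 F [ 0.18 -0.01  1.03] M [-0.053 -0.05  -0.006] rxF -0.044 rxF+M -0.05 q [-0.43  0.8  -0.23  1.75  0.29  0.63  0.51]
top [ -13.8   44.8  -73.3  104.3  166.2 -133.2] mod60 45.8
scene [ 165.8 -134.2  106.2  -74.5   46.1  -14.2] mod60 45.9
[226   0  20  57 867] ((409.345458984375, 282.4149169921875), (8.705241203308105, 28.947246551513672), 79.989013671875)
[ 434  125   46   72 1273] ((513.577880859375, 397.42254638671875), (11.398794174194336, 44.891212463378906), 60.065650939941406)
[267 127  21   9 184] ((470.1143493652344, 292.2710876464844), (12.300677299499512, 4.80670690536499), 76.86717224121094)
[ 267  142   21  105 2081] ((510.4514465332031, 282.92205810546875), (12.848435401916504, 69.59577941894531), 77.35868072509766)
```

View pics/w7b.png

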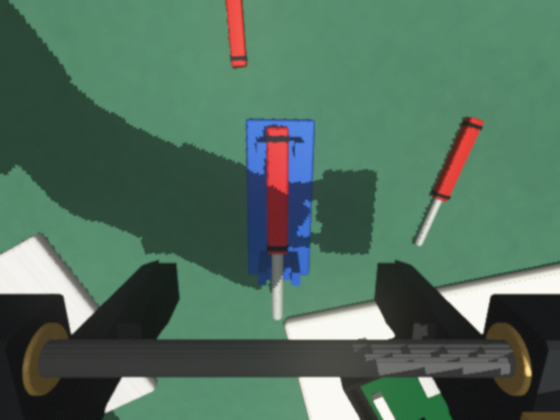

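The bar is back in its saddles: handle from (277,128) to (277,250), nose at (278,318), within 0.5 mm of where it first lay. The collar is holding, so I'll hand the job in.

```bash
python3 -c "
from plant import r
print(r.finish_job())"
```

```text
the job is handed in; nothing more can be done
None
```

The job is handed in (no verdict came back): the collar was turned clockwise with the bar to about 156° and came up tight at about 0.7 N m, and the bar is back in its rest, released and within 0.5 mm of where it lay; the bin, unit and jar were not touched, and the last clock reading was about 42 s of the 72 s.

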